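# Refit the dial ring and tuning knob of a desk radio

### The job

Put the desk radio back together: set the brass dial ring into the round recess on the radio's top, narrow collar down and seated flat, and let go of it; then turn the black knob so that its keyed bore matches the D-shaped shaft, push it fully home on the shaft and press it down until the sprung shaft is at the bottom of its travel. Finish while still gripping the knob and keeping it pressed down: do not let go. Leave the coffee cup, the stapler and the matchbox where they are.

Things in the scene. Friction and masses are not known exactly. Their poses are not given: they have to be found in the camera images.
- radio: desk radio, wooden case with a grey top plate, fixed to the desk; 120 (its x) x 170 (its y) x 60 mm high, origin at the centre of its underside, z up, grille front towards its -x. Its top plate is at 60 mm. Three flat white keys, 3 mm high, lie on the top near its +y end, 60 mm from the origin.
- recess (a point): centre of the mouth of the round recess in the radio's top plate, at the height of the plate (60 mm above the desk), 40 mm towards the radio's -y from its centre; axes as the radio's. The recess is 52 mm in diameter and 6 mm deep; a steel shaft stands up from its centre.
- shaft_tip (a point): centre of the top end of the upright steel shaft, 94 mm above the desk (34 above the plate) unpressed; z up. Shaft 10 mm in diameter, one flat along it, 2.5 mm from the axis on the side of this frame's +x (a white line on the black disc at its foot points the same way); end chamfered 1.5 mm. It turns about its axis only stiffly (0.08 N m).
- shaft_push (a joint): how far the shaft is pressed down: 0 to 0.004 m (stop). A spring pushes it up with 3 N at 0 and 9 N at the stop. A knob that is not turned to match also pushes the shaft down without going onto it.
- dial_ring: loose brass dial ring, black scale marks, lying the right way up (narrow collar down), 50 g. Origin: centre of its underside, z up. Collar 48 mm in diameter, 5 high; above it the flange, 58 in diameter, 9 high (14 in all); hole 30. Seated, the flange rests on the radio's top plate: underside 5 mm below the plate, top 9 mm above it. Its turn about z does not matter.
- knob: loose round black knob, 40 mm wide, 30 high, ~60 g, standing on its open underside (origin: its centre; z up). Blind bore from below 16 deep, 12 wide, flat 3.5 from the axis on its +x side, marked by the white pointer line. Goes on only when its +x matches the shaft's (0.2 rad, 1 mm). Home: underside 16 mm below the shaft's end, 9 mm above the seated ring's top (5 mm when pressed to the stop).
- coffee_cup: loose white coffee cup, 63x88x51 mm high, origin at the centre of its underside; leave alone
- stapler: loose dark blue stapler, 130x36x34 mm, origin at the centre of its underside; leave alone
- matchbox: loose matchbox, 36x55x14 mm, origin at the centre of its underside; leave alone
Not all that is in view belongs to the job. There is more than one size of the dial_ring; the one meant has the size given above.

How it is judged:
On the way, in this order (a step that is already met when the one before it is completed fails the run):
1. the dial ring sits flat in the recess, collar down, let go (z of dial_ring in the frame of radio below 0.057 m and horizontal distance between dial_ring and recess below 0.004 m and angle between dial_ring's own z axis and vertical below 0.06 rad and contact force between the fingers and dial_ring below 0.3 N), for 0.2 s.
2. the knob, turned to match, is at least 8 mm down over the shaft (z of knob in the frame of shaft_tip below -0.008 m and horizontal distance between knob and shaft_tip below 0.003 m and angle between the x axis of knob and the x axis of shaft_tip, either way round below 0.35 rad), for 0.1 s.
At the end, for the whole second after the job is handed in: Ring in the recess collar down (3 mm deep or more, 4 mm off centre, 0.06 rad tilt at most), not touched by the fingers. Knob 14.5 mm or more down the shaft, within 3 mm and 0.35 rad, tilt under 0.06 rad, still gripped (over 2 N), shaft pressed over 3 of its 4 mm (all of step 1 and z of knob in the frame of shaft_tip below -0.0145 m and horizontal distance between knob and shaft_tip below 0.003 m and angle between the x axis of knob and the x axis of shaft_tip, either way round below 0.35 rad and angle between knob's own z axis and vertical below 0.06 rad and value of joint shaft_push above 0.003 m and contact force between the fingers and knob above 2 N); the arm keeps its last pose, push and grip.
It fails at once if the coffee cup is moved more than 30 mm (distance of coffee_cup from where it was at the start of the episode above 0.03 m).
It fails at once if the stapler is moved more than 30 mm (distance of stapler from where it was at the start of the episode above 0.03 m).
It fails at once if the matchbox is moved more than 30 mm (distance of matchbox from where it was at the start of the episode above 0.03 m).
It also fails if it takes over 64 s, if anything falls off the work surface, if the arm or the gripper's body presses on something with over 40 N, if the wrist force passes 120 N, or if a joint passes its speed limit or range.

### The arm

A 6-joint arm with a two-finger parallel gripper is mounted at the origin on a cart in front of the work surface, level with it; the furniture and walls round the work are solid. World frame = base frame: x ahead of the robot, y to its left, z up, the work surface at z = 0. Lengths are in m, angles in rad, forces in N, time in s.
With the tool pointing down it reaches from about 0.25 to 0.85 m from the base axis. Payload 12.5 kg.
Tool frame: the origin (TCP) lies midway between the tips of the shut fingers; the grasp point (between the pads) lies 19 mm behind it; z points along the fingers, y is the line along which they close (so a half turn about z gives the same grasp; the last joint's range is limited). The gripper opens to 93 mm and grips with 3 to 60 N. Pads are 15 mm wide; open, the fingers measure 128 mm over their backs; the gripper's body (75 mm by 188 mm) begins 65 mm behind the grasp point.
Start: joints at [1.112, 0.351, 1.652, -0, 1.139, -0.085], TCP at [0.201, 0.512, 0.219] pointing down, gripper open.
Joint ranges: [-2.75, 2.75], [-0.79, 2.1], [0.01, 2.65], [-1.57, 4.71], [0.07, 3.14], [-2.87, 2.87]. Speed limits (rad/s): [2.22, 2.22, 2.79, 3.14, 3.14, 3.14].

### API

Orientations are given as a rotation vector (axis times angle).
In Python, from rig import r, vision, order, find_in, pinpoint gives the robot as it stands. The module is installed in compiled form; this text tells all that it offers.
- The arm moves only by the tool apply_moves, never from a script. Its argument "commands" is a list of rows, each a list of 3 entries, a list of its own where there are three numbers: the shift along the tool's x, y, z each as a share of 500 mm, from -1 to 1, then the turn, a rotation vector about the tool's x, y, z each as a share of 180 degrees, from -1 to 1, then the finger opening in mm, from 0 to 93. A call has 1 to 8 rows; each row is the pose to reach, as a shift and turn from the pose commanded when the call began, along the tool's axes at that moment, turning the shorter way round; what a row does not reach only later rows make up. A row lasts 1/8 s, in which the tool goes at most 62.5 mm and 10.7 degrees, less where a joint would pass 70% of its speed; a pose out of reach is approached as far as the arm can. A call with a number of a shift or a turn outside -1 to 1 is refused whole. A call with a gripper value outside its range is refused whole. The fingers move at their own pace and stop on an object; "grip_force" is the grip in N (left out, the last holds). Time passes only in rows, so rows that repeat a pose let the fingers close. It gives the time, the measured TCP pose, the force, the opening and the grip force at its end, in the units of the state.
- r.get_state(): the state, without advancing time (a new reading comes with each control period).
- vision.read_camera(name): name is "scene" or "side" or "wrist"; returns the picture (384x512x3 uint8, blue, green, red); there is no depth.
- vision.calibration(name): a dict with "intrinsics" (3x3 intrinsics, pixels), "distortion" ([k1, k2, p1, p2, k3] as OpenCV has them; the pictures are not rectified), "extrinsics" (4x4, takes a point from camera to world coordinates). Camera axes: x right, y down, z forward; pixel columns grow to the right and rows downward; lengths in m; the calibration is good to about 2 mm. A picture is of the moment at which its call begins: read the wrist's pose just before it. calibration takes no time and is no camera call; for the wrist camera it gives the pose at the moment of the call.
- order.hand_in(): hands the job in; it is judged then, once.
Trained networks look in the newest picture that a camera, given by its name, has taken for a name from the list of things; names that differ only in an ending like _2 or _b are one class to them, and where a whole thing is asked for, a point or a joint stands for the part that bears it (a point fixed in the world has none). Each returns a list of dicts, best first, with "conf" (0 to 1); they miss things now and then, are a little off and sometimes report something else, mostly with a low value. They report only what shows in the picture. A call takes as long as a camera call. They do not tell look-alikes from the thing itself.
- find_in(target, camera): "bbox" ([centre column, centre row, width, height] in pixels, round what is visible of it).
- pinpoint(target, camera): "xy" ([column, row] in pixels: a listed point, or the origin of a listed thing).
The state is a dict: "t": time; "joint_positions": joint angles; "joint_vel": joint speeds; "joint_torque": joint torques, N m; "eef_pos": TCP position; "orientation": TCP orientation; "wrist_force": force on the tool from outside, world axes, zero at the start; "moment": the same for the moment, N m; "grip_width": opening from 0.0 (shut) to 1.0 (fully open); "finger_force": force on a finger pad.
Only numpy, scipy, OpenCV 4.12 (cv2) and the standard library are available. Lean on these libraries where they do the work, as an engineer would, in place of code of your own. Each camera call takes 0.05 s, during which the arm holds its last target. There are 200 camera calls.

## Working session

There is one attempt and no reset: what is moved stays moved. The work goes in short steps, Python scripts to look and compute and a tool call to move; the robot and the scene stay as the last step left them, time stands still between calls to the robot, and variables do not carry over. Pictures are saved under pics/ and viewed, at most 10 in all, crops included, and the job is handed in when it is done.

Besides the shell and the picture viewer there is one more tool, called by a JSON object that holds its "method" and its "body", one argument or row to a line. apply_moves: Moves the arm, as the interface text tells. Shift numbers are shares of 500 mm and turn numbers shares of 180 degrees, none past 1 either way. Its arguments: {"type":"object","properties":{"commands":{"type":"array"},"grip_force":{"type":"number"}},"required":["commands"]}

```bash
mkdir -p pics
cat > h.py <<'E'
import numpy as np, cv2
from scipy.spatial.transform import Rotation as R
from rig import r, vision, order, find_in, pinpoint
def ray(name,px):
    c=vision.calibration(name); K=np.array(c["intrinsics"]);D=np.array(c["distortion"]);T=np.array(c["extrinsics"])
    u=cv2.undistortPoints(np.array([[px]],float),K,D)[0,0]
    return T[:3,3],T[:3,:3]@np.array([u[0],u[1],1])
def onz(name,px,z):
    o,d=ray(name,px); return o+d*(z-o[2])/d[2]
def proj(name,P):
    c=vision.calibration(name);T=np.linalg.inv(np.array(c["extrinsics"]))
    return cv2.projectPoints(np.atleast_2d(P).astype(float),cv2.Rodrigues(T[:3,:3])[0],T[:3,3],np.array(c["intrinsics"]),np.array(c["distortion"]))[0][:,0]
def toolmove(target,rv=None):
    "share numbers to go to target TCP pos / yaw"
    s=r.get_state();Rt=R.from_rotvec(s["orientation"])
    return Rt.inv().apply(np.array(target)-s["eef_pos"])/0.5
E
python3 - <<'E'
from h import *
np.set_printoptions(precision=4,suppress=True)
print(r.get_state())
ims=[]
for n in ["scene","side","wrist"]:
    im=vision.read_camera(n); cv2.imwrite(f"pics/{n}0.png",im)
    print(n,vision.calibration(n)["extrinsics"])
    for t,z in [("recess",.06),("shaft_tip",.094),("radio",0),("dial_ring",0),("knob",0),("coffee_cup",0),("stapler",0),("matchbox",0)]:
        for d in pinpoint(t,n): print(n,t,round(d["conf"],2),np.array(d["xy"]),onz(n,d["xy"],z))
E
```

```text
{'t': 0.0, 'joint_positions': array([ 1.1124,  0.3512,  1.6524,  0.    ,  1.1391, -0.0846]), 'joint_vel': array([ 0.0008,  0.0012, -0.0009,  0.0007, -0.0015,  0.0003]), 'joint_torque': array([  0.    , -49.7316, -28.525 ,   0.0699,   0.0256,  -0.0001]), 'eef_pos': array([0.2006, 0.5117, 0.2181]), 'orientation': array([-0.5837, -3.0865,  0.0017]), 'wrist_force': array([-0.2867,  0.2132,  0.1993]), 'moment': array([-0.0459,  0.0276, -0.0296]), 'finger_force': 0.0, 'grip_width': 0.9991444133585234}
scene [[ 0.7769 -0.4103  0.4776  0.1404]
 [-0.6293 -0.5292  0.5691 -0.2501]
 [ 0.0192 -0.7427 -0.6694  0.6684]
 [ 0.      0.      0.      1.    ]]
scene recess 0.87 [223.5 193.8] [0.5107 0.3088 0.06  ]
scene shaft_tip 0.53 [222. 184.] [0.5041 0.3024 0.094 ]
scene radio 0.89 [210.  207.1] [0.4999 0.3471 0.    ]
scene dial_ring 0.96 [293.4 323.6] [0.451  0.0265 0.    ]
scene dial_ring 0.67 [249.5 291.8] [0.4327 0.1235 0.    ]
scene dial_ring 0.61 [355.9 193.6] [0.7806 0.1836 0.    ]
scene dial_ring 0.54 [327.2 293.7] [0.5391 0.034  0.    ]
scene knob 0.6 [326.  257.7] [0.5966 0.0945 0.    ]
sce
[... 594 characters left out ...]
de radio 0.61 [312.9 182.4] [0.7336 0.3726 0.    ]
side dial_ring 0.8 [196.3 264.9] [0.4368 0.1197 0.    ]
side dial_ring 0.68 [204.8 298.1] [0.4476 0.0301 0.    ]
side dial_ring 0.65 [260.8 291.5] [0.5488 0.0312 0.    ]
side knob 0.73 [281.  260.5] [0.6009 0.1071 0.    ]
side coffee_cup 0.63 [313.5 180.5] [0.7372 0.3808 0.    ]
side stapler 0.86 [355.3 227.9] [0.7782 0.1822 0.    ]
side stapler 0.74 [207.5 296.8] [0.4526 0.0326 0.    ]
side matchbox 0.65 [145.4 225.6] [0.3327 0.2605 0.    ]
wrist [[ 0.365   0.9041  0.2223  0.1398]
 [ 0.931  -0.3545 -0.0873  0.5367]
 [-0.0001  0.2388 -0.9711  0.3846]
 [ 0.      0.      0.      1.    ]]
wrist matchbox 0.72 [131.6 320.2] [0.3315 0.2633 0.    ]
```

```bash
cd pics; python3 -c "
import cv2,numpy as np
a=cv2.imread('scene0.png');cv2.imwrite('a.png',cv2.resize(a,(800,600)))"
```

```text
(no output)
```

View pics/a.png

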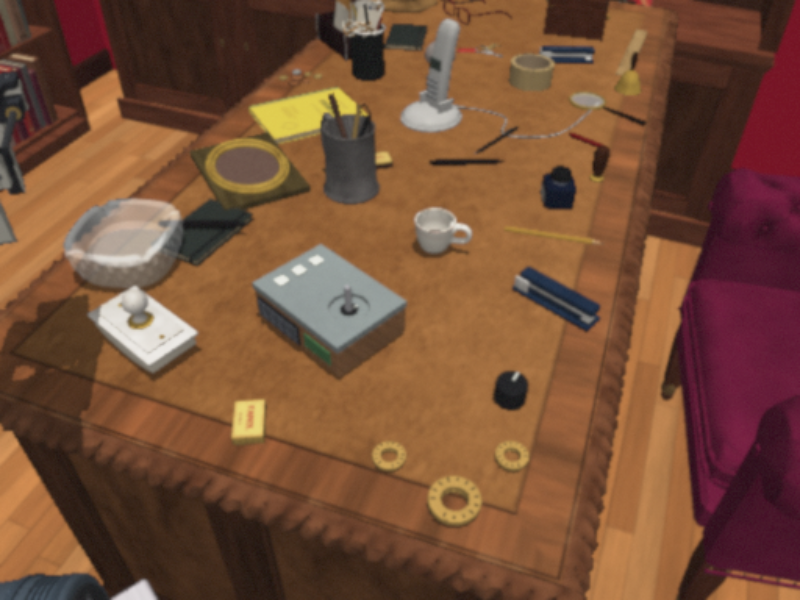

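View pics/side0.png

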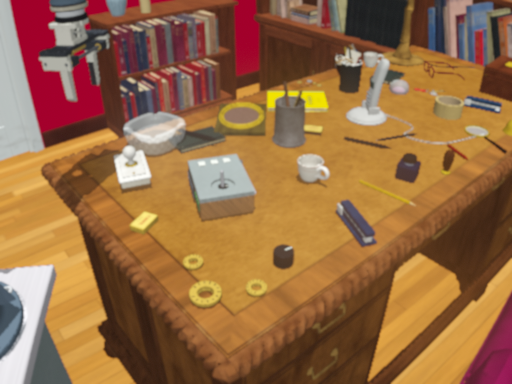

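The scene shows a large brass ring at about (454,500), i.e. (0.45,0.03), and two smaller ones at (389,456) and (512,456). The knob is at (511,390) with its pointer, and the radio recess at (348,305). By comparison with the 40 mm knob, the large ring is the 58 mm one. I'll move over it.

Run:
```python
from h import *
np.set_printoptions(precision=4,suppress=True)
s=r.get_state();Rt=R.from_rotvec(s["orientation"]);print(Rt.as_matrix())
print(toolmove([.45,.03,.2]))
for n in ["scene","side"]:
    vision.read_camera(n)
    for d in find_in("dial_ring",n):
        b=d["bbox"];p=onz(n,[b[0]-b[2]/2,b[1]],.007);q=onz(n,[b[0]+b[2]/2,b[1]],.007);print(n,d["conf"],b,np.linalg.norm(p-q))
```

```text
[[-0.9309  0.3652 -0.    ]
 [ 0.3652  0.9309 -0.    ]
 [ 0.     -0.     -1.    ]]
[-0.816  -0.7154  0.0373]
scene 0.7 [292.8, 321.1, 34.2, 26.4] 0.057508495591291973
scene 0.6 [251.1, 291.5, 20.9, 22.7] 0.0369686493863885
side 0.72 [192.9, 262.9, 20.6, 11.2] 0.039809998895281196
side 0.65 [205.2, 294.1, 28.9, 24.1] 0.0515761564827488
side 0.5 [257.3, 288.6, 19.6, 20.2] 0.035227819884685777
```

{"method": "apply_moves", "body": {
  "commands": [
    [[-0.816,-0.715,0.037],[0,0,0],80],
    [[-0.816,-0.715,0.037],[0,0,0],80],
    [[-0.816,-0.715,0.037],[0,0,0],80],
    [[-0.816,-0.715,0.037],[0,0,0],80],
    [[-0.816,-0.715,0.037],[0,0,0],80],
    [[-0.816,-0.715,0.037],[0,0,0],80],
    [[-0.816,-0.715,0.037],[0,0,0],80],
    [[-0.816,-0.715,0.037],[0,0,0],80]
  ]
}}

```text
t: 2.55
eef_pos: [0.4312, 0.0662, 0.2018]
orientation: [0.584, 3.086, 0.0]
wrist_force: [0.5, 0.5, 0.2]
grip_width: 0.859
finger_force: 0.0
```

```bash
cat >> h.py <<'E'
def look(name,targets,f=None):
    s=r.get_state();im=vision.read_camera(name)
    if f: cv2.imwrite(f"pics/{f}.png",im)
    print("t",s["t"],"tcp",s["eef_pos"],s["orientation"],"w",s["grip_width"]*93,s["finger_force"],s["wrist_force"])
    for t,z in targets:
        for d in pinpoint(t,name): print(t,round(d["conf"],2),np.array(d["xy"]),onz(name,d["xy"],z))
    return im
E
python3 - <<'E'
from h import *
np.set_printoptions(precision=4,suppress=True)
look("wrist",[("dial_ring",0),("knob",0),("shaft_tip",.094),("recess",.06)],"w1")
E
```

```text
t 2.55 tcp [0.4312 0.0662 0.2018] [0.5838 3.086  0.0005] w 79.90598227202896 0.0 [0.4871 0.4801 0.2429]
dial_ring 0.84 [301. 161.] [0.4333 0.118  0.    ]
dial_ring 0.67 [236.  199.2] [0.4481 0.0264 0.    ]
dial_ring 0.58 [264.4 262.1] [0.5407 0.028  0.    ]
recess 0.75 [507.4 170.8] [0.5063 0.3083 0.06  ]
```

View pics/w1.png

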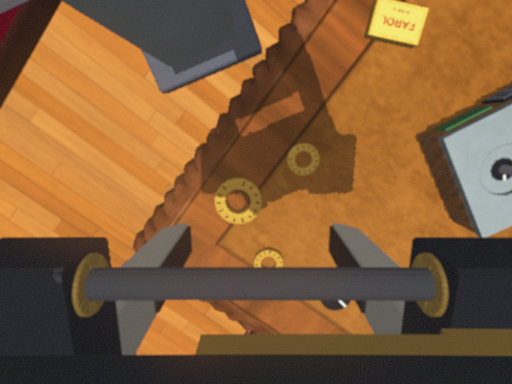

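The picture shows the large ring at (237,201), small ones at (303,159) and (268,259), the knob pointer near (340,303), and the shaft at (503,172). Next I'll refine the ring centre by contour.

```bash
cat >> h.py <<'E'
def brass(im,near,z):
    "outer ellipse of brass blob near px"
    h=cv2.cvtColor(im,cv2.COLOR_BGR2HSV)
    m=cv2.inRange(h,(18,90,90),(35,255,255))
    m=cv2.morphologyEx(m,cv2.MORPH_CLOSE,np.ones((5,5)))
    out=[]
    for c in cv2.findContours(m,cv2.RETR_EXTERNAL,cv2.CHAIN_APPROX_NONE)[0]:
        if len(c)<30: continue
        e=cv2.fitEllipse(cv2.convexHull(c)); out.append((np.hypot(e[0][0]-near[0],e[0][1]-near[1]),e))
    for d,e in sorted(out,key=lambda a:a[0])[:2]: print("ell",e,onz("wrist",e[0],z))
E
python3 - <<'E'
from h import *
np.set_printoptions(precision=4,suppress=True)
im=look("wrist",[("dial_ring",0)]); brass(im,(237,201),.010)
print(proj("wrist",[.448,.0264,.01]))
print(toolmove([.4485,.027,.06]))
E
```

```text
t 2.8 tcp [0.4302 0.0684 0.2015] [-0.5848 -3.0863 -0.0002] w 80.2477161453513 0.0 [ 0.3539  0.0717 -0.1705]
dial_ring 0.98 [299.3 162.9] [0.4317 0.1208 0.    ]
dial_ring 0.76 [265.9 262.1] [0.539  0.0361 0.    ]
dial_ring 0.72 [237.3 198.9] [0.446  0.0337 0.    ]
ell ((236.67623901367188, 201.9635467529297), (46.72246551513672, 47.20027160644531), 102.41796112060547) [0.4472 0.0331 0.01  ]
ell ((266.8564147949219, 262.5427551269531), (24.8431396484375, 28.70569610595703), 90.38013458251953) [0.5354 0.0386 0.01  ]
[[231.8116 204.5099]]
[-0.0652 -0.0652  0.2833]
```

{"method": "apply_moves", "body": {
  "commands": [
    [[-0.058,-0.053,0.18],[0,0,0],80],
    [[-0.058,-0.053,0.18],[0,0,0],80],
    [[-0.058,-0.053,0.18],[0,0,0],80],
    [[-0.058,-0.053,0.18],[0,0,0],80]
  ]
}}

```text
t: 3.4
eef_pos: [0.4481, 0.0339, 0.1128]
orientation: [0.582, 3.086, 0.0]
wrist_force: [0.3, -0.1, 0.1]
grip_width: 0.861
finger_force: 0.0
```

Run:
```python
from h import *
np.set_printoptions(precision=4,suppress=True)
im=look("wrist",[("dial_ring",0),("recess",.06)],"w2"); brass(im,proj("wrist",[.447,.033,.014])[0],.014)
print(r.get_state()["eef_pos"])
```

```text
t 3.4 tcp [0.4481 0.0339 0.1128] [0.5817 3.0861 0.0005] w 80.11697465958902 0.0 [ 0.3046 -0.0842  0.1035]
dial_ring 0.94 [254.6 197.1] [0.4504 0.0286 0.    ]
dial_ring 0.59 [341.6 141.1] [0.4305 0.1209 0.    ]
dial_ring 0.56 [292.5 273. ] [0.5376 0.0351 0.    ]
ell ((257.0118103027344, 195.58045959472656), (62.64506149291992, 63.62965393066406), 91.82891082763672) [0.4466 0.0325 0.014 ]
ell ((294.8594970703125, 265.9028015136719), (12.570767402648926, 27.178651809692383), 91.19286346435547) [0.5237 0.0408 0.014 ]
[0.4483 0.0336 0.1129]
```

View pics/w2.png

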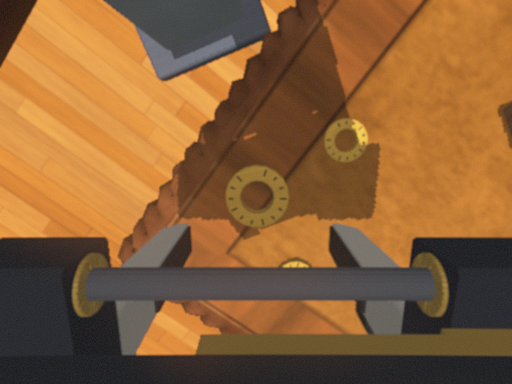

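The ring is centred at (257,196), just under the tool. I'll descend and grasp.

{"method": "apply_moves", "body": {
  "commands": [
    [[0.002,-0.003,0.1],[0,0,0],80],
    [[0.002,-0.003,0.19],[0,0,0],80],
    [[0.002,-0.003,0.213],[0,0,0],80],
    [[0.002,-0.003,0.213],[0,0,0],80],
    [[0.002,-0.003,0.213],[0,0,0],50],
    [[0.002,-0.003,0.213],[0,0,0],50],
    [[0.002,-0.003,0.213],[0,0,0],50],
    [[0.002,-0.003,0.213],[0,0,0],50]
  ],
  "grip_force": 15
}}

```text
t: 4.55
eef_pos: [0.4468, 0.0319, 0.0057]
orientation: [0.584, 3.086, 0.0]
wrist_force: [-0.5, -0.1, 7.9]
grip_width: 0.613
finger_force: 15.0
```

{"method": "apply_moves", "body": {
  "commands": [
    [[0,0,-0.1],[0,0,0],50],
    [[0,0,-0.22],[0,0,0],50],
    [[-0.01,0.1,-0.329],[0,0,0],50],
    [[-0.049,0.559,-0.329],[0,0,0],50],
    [[-0.049,0.559,-0.329],[0,0,0],50],
    [[-0.049,0.559,-0.329],[0,0,0],50],
    [[-0.049,0.559,-0.329],[0,0,0],50],
    [[-0.049,0.559,-0.329],[0,0,0],50]
  ]
}}

```text
t: 5.55
eef_pos: [0.5715, 0.2857, 0.169]
orientation: [-0.58, -3.088, -0.0]
wrist_force: [-0.0, -0.4, -0.7]
grip_width: 0.613
finger_force: 15.0
```

Run:
```python
from h import *
np.set_printoptions(precision=4,suppress=True)
r.get_state(); vision.read_camera("wrist"); vision.read_camera("wrist")
im=look("wrist",[("dial_ring",.17),("recess",.06),("shaft_tip",.094),("radio",0)],"w3")
```

```text
t 5.65 tcp [0.5706 0.2829 0.169 ] [-0.5827 -3.0861  0.0014] w 57.5178436415124 14.999950588680804 [-0.2055 -1.0519 -0.0506]
dial_ring 0.96 [ 69.7 116.6] [0.4712 0.215  0.17  ]
dial_ring 0.6 [ 50.9 231.5] [0.5231 0.1729 0.17  ]
recess 0.84 [257.2 118.7] [0.5068 0.3055 0.06  ]
shaft_tip 0.41 [258.3 115.2] [0.5052 0.3075 0.094 ]
radio 0.84 [292.2 100.4] [0.5025 0.3467 0.    ]
```

View pics/w3.png

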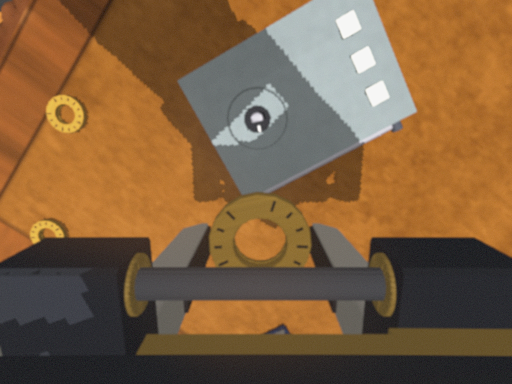

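The ring is held level at (260,240). The recess is at (258,118) with the shaft in it, and the white line points down in the image. Zooming in on the recess.

Run:
```python
from h import *
im=cv2.imread("pics/w3.png")
cv2.imwrite("pics/z3.png",cv2.resize(im[80:160,215:305],(720,640),interpolation=cv2.INTER_CUBIC)[:600])
for P in [[.507,.3075,.06],[.507,.3075,.094],[.507,.3075,.056]]: print(proj("wrist",P))
g=cv2.cvtColor(im,cv2.COLOR_BGR2GRAY)
print(cv2.HoughCircles(g[60:180,200:320],cv2.HOUGH_GRADIENT,1,100,param1=60,param2=12,minRadius=25,maxRadius=36))
c=im[95:150,235:285]; m=(c.min(2)>170); ys,xs=np.nonzero(m); print(np.c_[xs+235,ys+95][:60].tolist())
```

```text
[[259.02024555 117.93648115]]
[[258.91120145 117.43872777]]
[[259.03132728 117.98706556]]
[[[58.5 58.5 29.7]]]
[[260, 95], [261, 95], [262, 95], [263, 95], [264, 95], [265, 95], [266, 95], [267, 95], [268, 95], [269, 95], [270, 95], [271, 95], [272, 95], [273, 95], [260, 96], [261, 96], [262, 96], [263, 96], [264, 96], [265, 96], [266, 96], [267, 96], [268, 96], [269, 96], [270, 96], [271, 96], [272, 96], [273, 96], [274, 96], [258, 97], [259, 97], [260, 97], [261, 97], [262, 97], [263, 97], [264, 97], [265, 97], [266, 97], [267, 97], [268, 97], [269, 97], [270, 97], [271, 97], [272, 97], [273, 97], [274, 97], [275, 97], [255, 98], [256, 98], [257, 98], [258, 98], [259, 98], [260, 98], [261, 98], [262, 98], [263, 98], [264, 98], [265, 98], [266, 98], [267, 98]]
```

View pics/z3.png

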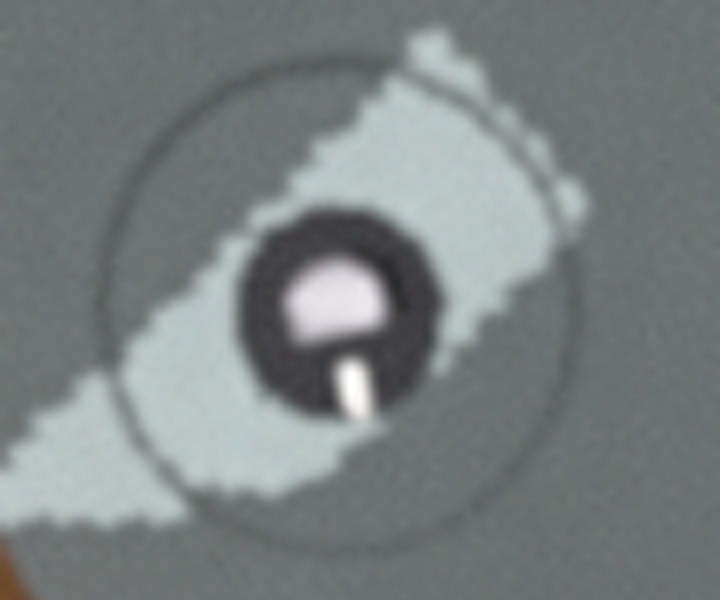

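The shaft's flat and white line point almost straight down in the image, tilted about 10° towards the right. The recess circle is centred near (257.5,118).

Run:
```python
from h import *
np.set_printoptions(precision=4,suppress=True)
s=r.get_state();print(s["eef_pos"])
rec=onz("wrist",(257.5,118.2),.06);print("rec",rec)
d=onz("wrist",(257.5,118.75),.054);e=onz("wrist",(259.5,131.6),.054);print("shaft yaw",np.degrees(np.arctan2(*(e-d)[[1,0]])))
a=onz("wrist",(298/8,345/8),.094);b=onz("wrist",(388/8,325/8),.094);print("flat yaw",np.degrees(np.arctan2(*(b-a)[[1,0]]))-90)
# radio yaw from keys
im=cv2.imread("pics/w3.png")
k=[onz("wrist",p,.063) for p in [(348,24),(363,59),(376,93)]];print("keys",np.degrees(np.arctan2(*(k[2]-k[0])[[1,0]])),k[1])
h=cv2.cvtColor(im,cv2.COLOR_BGR2HSV);m=cv2.inRange(h,(15,90,60),(35,255,255));m[:185]=0;m[268:]=0;m[:,:205]=0;m[:,318:]=0
m=cv2.morphologyEx(m,cv2.MORPH_OPEN,np.ones((3,3)))
ys,xs=np.nonzero(m); print(xs.min(),xs.max(),ys.min())
# predicted outline of ring top if centred on TCP
Rt=R.from_rotvec(s["orientation"])
th=np.linspace(0,2*np.pi,200)
for off in [-.004,-.002,0,.002,.004]:
    for zz in (-.0085,0.):
        P=s["eef_pos"]+Rt.apply(np.c_[.029*np.cos(th)+off,.029*np.sin(th),0*th+zz])
        q=proj("wrist",P);Q=proj("wrist",s["eef_pos"]+Rt.apply(np.c_[.015*np.cos(th)+off,.015*np.sin(th),0*th-.0085]));print(off,zz,q.min(0),q.max(0),"hole",Q.min(0),Q.max(0))
```

```text
[0.5711 0.2822 0.1699]
rec [0.5067 0.3062 0.06  ]
shaft yaw -12.432789806497693
flat yaw -9.811387430873395
keys 6.12669242447227 [0.4948 0.4049 0.063 ]
205 317 185
-0.004 -0.0085 [206.3912 200.1882] [310.5466 297.0585] hole [231.5558 225.015 ] [285.3867 275.0492]
-0.004 0.0 [208.8815 196.3898] [308.1821 289.1893] hole [231.5558 225.015 ] [285.3867 275.0492]
-0.002 -0.0085 [206.2434 196.5584] [310.6882 293.9626] hole [231.4782 221.529 ] [285.4583 271.8382]
-0.002 0.0 [208.7471 192.9253] [308.311  286.2137] hole [231.4782 221.529 ] [285.4583 271.8382]
0 -0.0085 [206.0945 192.9073] [310.8308 290.8507] hole [231.4    218.0232] [285.5304 268.6102]
0 0.0 [208.6119 189.4412] [308.4408 283.2235] hole [231.4    218.0232] [285.5304 268.6102]
0.002 -0.0085 [205.9446 189.2344] [310.9745 287.7227] hole [231.3213 214.4972] [285.603 265.365]
0.002 0.0 [208.4756 185.9375] [308.5714 280.2183] hole [231.3213 214.4972] [285.603 265.365]
0.004 -0.0085 [205.7937 185.5397] [311.1192 284.5785] hole [231.2421 210.951 ] [285.676  262.1023]
0.004 0.0 [208.3383 182.4138] [308.7029 277.1982] hole [231.2421 210.951 ] [285.676  262.1023]
```

{"method": "apply_moves", "body": {
  "commands": [
    [[0.137,-0.004,0],[0,0,0],50],
    [[0.137,-0.004,0],[0,0,0],50],
    [[0.137,-0.004,0.119],[0,0,0],50],
    [[0.137,-0.004,0.119],[0,0,0],50],
    [[0.137,-0.004,0.119],[0,0,0],50]
  ]
}}

```text
t: 6.52
eef_pos: [0.5077, 0.3063, 0.1117]
orientation: [0.584, 3.085, 0.001]
wrist_force: [-0.0, -0.5, -0.9]
grip_width: 0.612
finger_force: 15.7
```

Run:
```python
from h import *
np.set_printoptions(precision=4,suppress=True)
vision.read_camera("wrist")
im=look("wrist",[("shaft_tip",.094)])
im2=vision.read_camera("side")
print(proj("wrist",[[.5065,.3058,.094]]))
cv2.imwrite("pics/w4.png",np.hstack([cv2.resize(im[130:290,180:340],(400,400)),cv2.resize(im2[120:220,170:270],(400,400))]))
for i in range(4): print(r.get_state()["eef_pos"])
```

```text
t 6.575 tcp [0.5079 0.3065 0.1122] [0.5841 3.0846 0.0025] w 57.18762981728031 15.652680960483849 [ 0.6886 -1.1413 -0.2401]
shaft_tip 0.43 [259.5 221.5] [0.5042 0.3086 0.094 ]
[[256.9294 226.7344]]
[0.5075 0.3065 0.1117]
[0.5075 0.3065 0.1117]
[0.5075 0.3065 0.1117]
[0.5075 0.3065 0.1117]
```

View pics/w4.png

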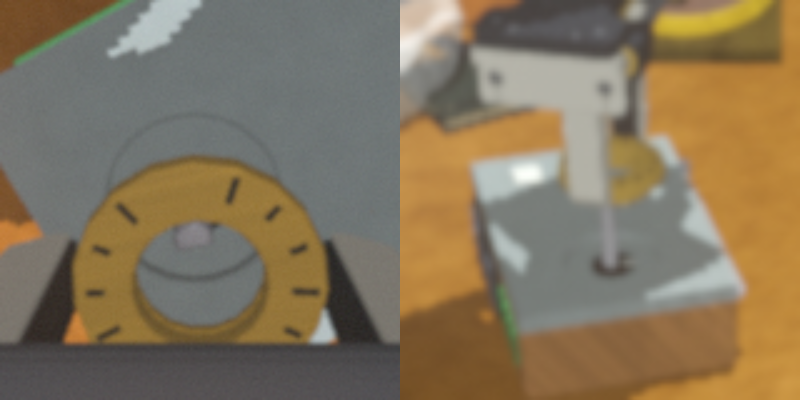

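Run:
```python
from h import *
np.set_printoptions(precision=4,suppress=True)
s=r.get_state();Rt=R.from_rotvec(s["orientation"])
im=vision.read_camera("wrist")
def tl(px,z,n):
    print(n,Rt.inv().apply(onz("wrist",px,z)-s["eef_pos"])*1000)
tl((257.2,208.6),.06,"recess")
tl((257.2,223.8),.094,"tip")
tl((180+201/2.5,130+275/2.5),s["eef_pos"][2]+.0085,"hole")
th=np.linspace(0,2*np.pi,300)
for rr,off in [(.015,0),(.029,0),(.029,.0015)]:
    q=proj("wrist",s["eef_pos"]+Rt.apply(np.c_[rr*np.cos(th)+off,rr*np.sin(th),0*th-.0085]))
    print((q.min(0)-[180,130])*2.5,(q.max(0)-[180,130])*2.5)
q=proj("wrist",onz("wrist",(257.2,208.6),.06)+np.c_[.026*np.cos(th),.026*np.sin(th),0*th])
print((q.min(0)-[180,130])*2.5,(q.max(0)-[180,130])*2.5,vision.calibration("wrist")["intrinsics"])
```

```text
recess [ 3.1911 -1.3212 51.6748]
tip [ 2.9751 -1.0286 17.6756]
hole [ 2.5636  0.9617 -8.5024]
[128.8932 221.2295] [264.4055 347.8414]
[ 65.5353 158.3706] [327.7665 403.5085]
[ 65.256  151.4816] [328.0376 397.6408]
[105.5082 110.0989] [280.4483 278.2892] [[304.0012   0.     259.7543]
 [  0.     304.0012 196.3005]
 [  0.       0.       1.    ]]
```

{"method": "apply_moves", "body": {
  "commands": [
    [[0.0054,-0.0042,0],[0,0,0],50],
    [[0.0054,-0.0042,0.05],[0,0,0],50],
    [[0.0054,-0.0042,0.07],[0,0,0],50],
    [[0.0054,-0.0042,0.07],[0,0,0],50]
  ]
}}

```text
t: 7.28
eef_pos: [0.503, 0.3052, 0.0747]
orientation: [-0.583, -3.086, 0.001]
wrist_force: [-0.7, 0.1, -0.4]
grip_width: 0.613
finger_force: 15.7
```

Run:
```python
from h import *
np.set_printoptions(precision=4,suppress=True)
vision.read_camera("wrist")
im=look("wrist",[("shaft_tip",.094)])
im2=vision.read_camera("side"); 
cv2.imwrite("pics/w5.png",np.hstack([cv2.resize(im[130:290,180:340],(400,400),interpolation=cv2.INTER_CUBIC),cv2.resize(im2[120:220,170:270],(400,400))]))
s=r.get_state();Rt=R.from_rotvec(s["orientation"])
th=np.linspace(0,2*np.pi,300)
for rr,z in [(.015,-.0085),(.029,-.0085)]:
    q=proj("wrist",s["eef_pos"]+Rt.apply(np.c_[rr*np.cos(th),rr*np.sin(th),0*th+z]))
    print((q.min(0)-[180,130])*2.5,(q.max(0)-[180,130])*2.5)
p=s["eef_pos"].copy()
for z,rr in ((.06,.026),(.094,.005)):
    q=proj("wrist",np.c_[p[0]+rr*np.cos(th),p[1]+rr*np.sin(th),0*th+z]);print(z,(q.min(0)-[180,130])*2.5,(q.max(0)-[180,130])*2.5)
```

```text
t 7.325 tcp [0.5034 0.3054 0.0754] [-0.5837 -3.0868  0.    ] w 57.15108575837188 15.652820016257465 [ 0.0173  0.7657 -1.9512]
shaft_tip 0.97 [260.4 256.6] [0.507  0.3054 0.094 ]
[128.4542 220.0522] [263.7571 346.5031]
[ 65.1874 157.2731] [327.0129 402.0991]
0.06 [ 93.5692 146.5272] [299.3335 341.195 ]
0.094 [172.1019 280.3727] [219.8553 324.7183]
```

View pics/w5.png

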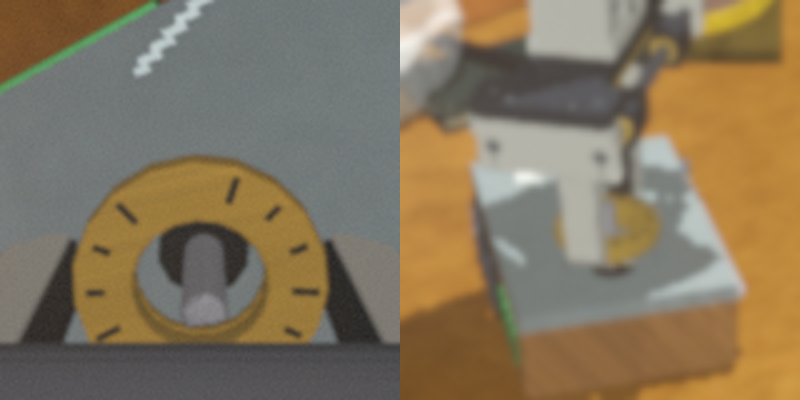

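Here the shaft tip face is centred at about (206,315) in the left crop, and the hole centre is about (201,282) at nearly the same depth. So the ring is about 3 mm too far towards tool +x, and I'll correct that.

{"method": "apply_moves", "body": {
  "commands": [
    [[-0.0058,0.0018,0],[0,0,0],50],
    [[-0.0058,0.0018,0],[0,0,0],50],
    [[-0.0058,0.0018,0],[0,0,0],50]
  ]
}}

```text
t: 7.85
eef_pos: [0.5064, 0.3051, 0.0751]
orientation: [0.584, 3.087, 0.0]
wrist_force: [-0.4, -0.3, -0.6]
grip_width: 0.611
finger_force: 15.7
```

Run:
```python
from h import *
np.set_printoptions(precision=4,suppress=True)
im=look("wrist",[("shaft_tip",.094)])
cv2.imwrite("pics/w6.png",cv2.resize(im[170:290,180:340],(800,600),interpolation=cv2.INTER_CUBIC))
```

```text
t 7.85 tcp [0.5064 0.3051 0.0751] [0.5838 3.0868 0.    ] w 56.81405266772499 15.652729226276278 [-0.3551 -0.2771 -0.6316]
shaft_tip 0.76 [260.2 248.6] [0.5051 0.3066 0.094 ]
```

View pics/w6.png

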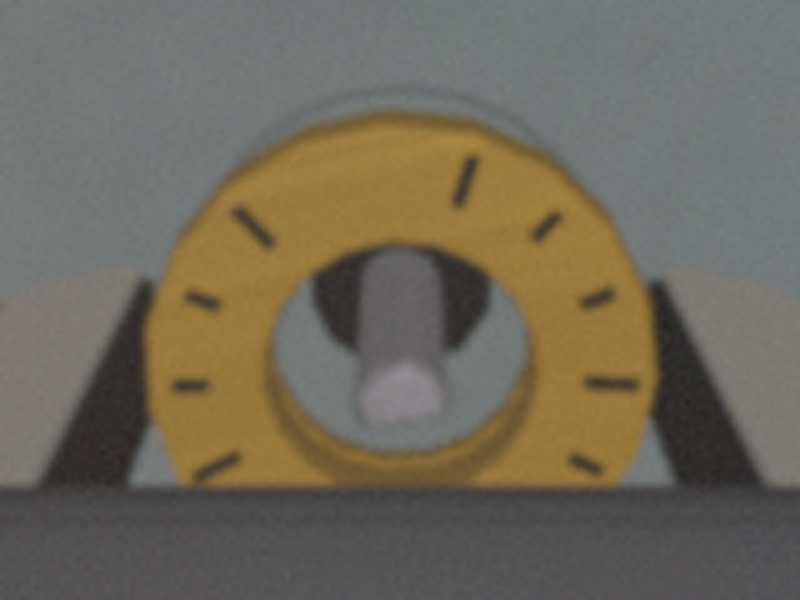

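The shaft axis at the hole plane is now at (401,360) and the hole centre at (401,363), so the ring is aligned. Lowering.

{"method": "apply_moves", "body": {
  "commands": [
    [[0,0,0.01],[0,0,0],50],
    [[0,0,0.018],[0,0,0],50],
    [[0,0,0.024],[0,0,0],50],
    [[0,0,0.024],[0,0,0],50]
  ]
}}

```text
t: 8.45
eef_pos: [0.5063, 0.3051, 0.0628]
orientation: [-0.584, -3.086, 0.001]
wrist_force: [-1.3, 0.6, -0.7]
grip_width: 0.616
finger_force: 15.7
```

{"method": "apply_moves", "body": {
  "commands": [
    [[0,0,0.003],[0,0,0],50],
    [[0,0,0.003],[0,0,0],50],
    [[0,0,0.003],[0,0,0],75],
    [[0,0,0.003],[0,0,0],75],
    [[0,0,0.003],[0,0,0],75],
    [[0,0,0.003],[0,0,0],75],
    [[0,0,0.003],[0,0,0],75]
  ]
}}

```text
t: 9.32
eef_pos: [0.5064, 0.3051, 0.0616]
orientation: [0.584, 3.087, 0.0]
wrist_force: [0.1, 0.5, -0.0]
grip_width: 0.807
finger_force: 0.0
```

{"method": "apply_moves", "body": {
  "commands": [
    [[0,0,-0.1],[0,0,0],75],
    [[-0.05,0,-0.22],[0,0,0],75],
    [[-0.14,0,-0.22],[0,0,0],75],
    [[-0.14,0,-0.22],[0,0,0],75],
    [[-0.14,0,-0.22],[0,0,0],75],
    [[-0.14,0,-0.22],[0,0,0],75]
  ]
}}

```text
t: 10.07
eef_pos: [0.5707, 0.2799, 0.1712]
orientation: [-0.582, -3.086, 0.001]
wrist_force: [0.1, 0.1, 0.1]
grip_width: 0.802
finger_force: 0.0
```

Run:
```python
from h import *
np.set_printoptions(precision=4,suppress=True)
vision.read_camera("wrist")
im=look("wrist",[("shaft_tip",.094),("recess",.06),("dial_ring",.055),("knob",0)],"w7")
h=cv2.cvtColor(im,cv2.COLOR_BGR2HSV);p=proj("wrist",[.5064,.3055,.069])[0];print(p)
x0,y0=(p-45).astype(int);y0=max(y0,0);c=h[y0:y0+90,x0:x0+90]
m=cv2.inRange(c,(10,70,40),(40,255,255))
n,l,st,ce=cv2.connectedComponentsWithStats(m);print(st,ce)
i=max(range(1,n),key=lambda i:st[i,4])
cs=max(cv2.findContours((l==i).astype(np.uint8),cv2.RETR_EXTERNAL,cv2.CHAIN_APPROX_NONE)[0],key=len)
e=cv2.fitEllipse(cv2.convexHull(cs));ctr=np.array(e[0])+[x0,y0];print(e,ctr,onz("wrist",ctr,.069))
th=np.linspace(0,6.28,100)
for z in (.069,.072):
  q=proj("wrist",np.c_[.5064+.029*np.cos(th),.3055+.029*np.sin(th),0*th+z]).astype(np.float32);print(z,cv2.fitEllipse(q))
```

```text
t 10.125 tcp [0.5708 0.28   0.1713] [-0.5825 -3.0864  0.0006] w 75.01269551837404 0.0 [-0.0722  0.548   0.0239]
shaft_tip 0.75 [260.5 118. ] [0.5077 0.3061 0.094 ]
shaft_tip 0.65 [260.4 115.8] [0.5062 0.3066 0.094 ]
shaft_tip 0.57 [263.8 117.5] [0.5083 0.3086 0.094 ]
recess 0.72 [261.7 117.7] [0.5077 0.3073 0.06  ]
dial_ring 0.87 [ 73.3 115.3] [0.4448 0.1513 0.055 ]
dial_ring 0.75 [258.4 118.1] [0.507  0.3044 0.055 ]
dial_ring 0.63 [ 51.9 232.7] [0.5349 0.0762 0.055 ]
knob 0.81 [129.2 259.3] [0.6029 0.0998 0.    ]
[259.2708 116.6148]
[[   0    0   90   90 5285]
 [  13   12   67   70 2681]
 [   0   70   12   20  134]] [[44.9109 42.6541]
 [45.7247 46.2376]
 [ 3.791  82.5373]]
((45.742557525634766, 46.456390380859375), (66.71283721923828, 69.01212310791016), 177.3033905029297) [259.7426 117.4564] [0.5072 0.3056 0.069 ]
0.069 ((259.27069091796875, 115.63044738769531), (67.969970703125, 70.42216491699219), 179.6757354736328)
0.072 ((259.2646789550781, 115.5525131225586), (68.74172973632812, 71.22562408447266), 179.6721954345703)
```

The ring is flat and centred: the aspect ratio matches and the centre is within 1 mm. On to the knob.

{"method": "apply_moves", "body": {
  "commands": [
    [[-0.327,-0.314,0.04],[0,0,0],75],
    [[-0.327,-0.314,0.04],[0,0,0],75],
    [[-0.327,-0.314,0.04],[0,0,0],75],
    [[-0.327,-0.314,0.04],[0,0,0],75],
    [[-0.327,-0.314,0.04],[0,0,0],75],
    [[-0.327,-0.314,0.04],[0,0,0],75],
    [[-0.327,-0.314,0.04],[0,0,0],75]
  ]
}}

```text
t: 11.25
eef_pos: [0.6661, 0.075, 0.1518]
orientation: [0.581, 3.087, 0.0]
wrist_force: [-0.4, 0.3, 0.1]
grip_width: 0.805
finger_force: 0.0
```

```bash
cat >> h.py <<'E'
def knob(im,guess,ztop):
    p=proj("wrist",[guess[0],guess[1],ztop])[0];x0,y0=np.maximum((p-50).astype(int),0)
    c=im[y0:y0+100,x0:x0+100];g=c.max(2)
    m=((g<75)).astype(np.uint8)
    white=(c.min(2)>140).astype(np.uint8)
    n,l,st,ce=cv2.connectedComponentsWithStats(white)
    for i in range(1,n):
        if st[i,4]<8: continue
        ys,xs=np.nonzero(l==i);P=np.array([onz("wrist",(x+x0,y+y0),ztop)[:2] for x,y in zip(xs,ys)])
        w,v=np.linalg.eigh(np.cov(P.T));t=(P-P.mean(0))@v[:,1]
        print("white",st[i],"ctr",P.mean(0),"dir",np.degrees(np.arctan2(v[1,1],v[0,1])),"ends",P.mean(0)+v[:,1]*t.min(),P.mean(0)+v[:,1]*t.max())
    n,l,st,ce=cv2.connectedComponentsWithStats(m)
    for i in range(1,n):
        if st[i,4]>100: print("dark",st[i]+[x0,y0,0,0,0],ce[i]+[x0,y0],onz("wrist",ce[i]+[x0,y0],ztop))
E
python3 - <<'E'
from h import *
np.set_printoptions(precision=4,suppress=True)
vision.read_camera("wrist")
im=look("wrist",[("knob",0)],"w8"); knob(im,(.602,.1),.03)
print(r.get_state()["joint_positions"])
E
```

```text
t 11.3 tcp [0.6661 0.0749 0.1518] [0.5814 3.0872 0.0001] w 75.0350681344712 0.0 [0.4231 1.1577 1.1405]
knob 0.89 [263.4 117.1] [0.6026 0.1042 0.    ]
white [53 52 13 14 70] ctr [0.6107 0.105 ] dir -157.67851489194337 ends [0.6181 0.108 ] [0.6044 0.1024]
dark [241  96  41  43 573] [262.7818 118.7487] [0.604  0.1027 0.03  ]
[ 0.0421  0.6349  1.3716  0.      1.1349 -1.1561]
```

{"method": "apply_moves", "body": {
  "commands": [
    [[0.137,0.006,0.1],[0,0,0],75],
    [[0.137,0.006,0.18],[0,0,0],75],
    [[0.137,0.006,0.26],[0,0,0],75],
    [[0.137,0.006,0.285],[0,0,0],75],
    [[0.137,0.006,0.285],[0,0,0],36],
    [[0.137,0.006,0.285],[0,0,0],36],
    [[0.137,0.006,0.285],[0,0,0],36],
    [[0.137,0.006,0.285],[0,0,0],36]
  ],
  "grip_force": 4
}}

```text
t: 12.4
eef_pos: [0.6042, 0.1015, 0.0098]
orientation: [0.584, 3.086, 0.0]
wrist_force: [0.8, -0.3, 0.5]
grip_width: 0.43
finger_force: 3.2
```

{"method": "apply_moves", "body": {
  "commands": [
    [[0,0,0],[0,0,0],36],
    [[0,0,0],[0,0,0],36],
    [[0,0,0],[0,0,0],36]
  ]
}}

```text
t: 12.78
eef_pos: [0.6042, 0.1015, 0.0098]
orientation: [0.584, 3.086, 0.0]
wrist_force: [-1.2, -1.4, 6.3]
grip_width: 0.433
finger_force: 4.0
```

{"method": "apply_moves", "body": {
  "commands": [
    [[0,0,0],[0,0,0],70],
    [[0,0,0],[0,0,0],70],
    [[0,0,0],[0,0,0],70],
    [[0,0,0],[0,0,0.5],70],
    [[0,0,0],[0,0,0.5],70],
    [[0,0,0],[0,0,0.5],70],
    [[0,0,0],[0,0,0.5],70],
    [[0,0,0],[0,0,0.5],70]
  ]
}}

```text
t: 13.78
eef_pos: [0.6037, 0.1015, 0.009]
orientation: [-1.923, -2.484, 0.0]
wrist_force: [0.4, 0.2, 0.6]
grip_width: 0.753
finger_force: 0.0
```

```bash
python3 -c "
from h import *
R0=R.from_rotvec([.584,3.086,0]);s=r.get_state();Rt=R.from_rotvec(s['orientation']);x=Rt.as_matrix()[:,0];print(np.degrees(np.arctan2(x[1],x[0])),x,s['eef_pos'],s['grip_width'])
print((R0.inv()*Rt).as_rotvec()/np.pi)"
```

```text
104.51279117725377 [-2.50596134e-01  9.68091717e-01  6.35693499e-05] [0.60368193 0.10151515 0.00895949] 0.752939201075435
[2.26847528e-04 2.68972241e-04 3.00306348e-01]
```

Turned 54° so far, with 36° to go (0.2 share); after that I grip firmly.

{"method": "apply_moves", "body": {
  "commands": [
    [[0,0,0],[0,0,0.2],70],
    [[0,0,0],[0,0,0.2],70],
    [[0,0,0],[0,0,0.2],70],
    [[0,0,0],[0,0,0.2],70],
    [[0,0,0],[0,0,0.2],70],
    [[0,0,0],[0,0,0.2],36],
    [[0,0,0],[0,0,0.2],36],
    [[0,0,0],[0,0,0.2],36]
  ],
  "grip_force": 5
}}

```text
t: 14.78
eef_pos: [0.6038, 0.1015, 0.0091]
orientation: [-2.591, -1.777, 0.0]
wrist_force: [-0.4, 0.0, -1.0]
grip_width: 0.478
finger_force: 0.0
```

{"method": "apply_moves", "body": {
  "commands": [
    [[0,0,0],[0,0,0],36],
    [[0,0,0],[0,0,0],36],
    [[0,0,0],[0,0,0],36],
    [[0,0,0],[0,0,0],36]
  ],
  "grip_force": 25
}}

```text
t: 15.28
eef_pos: [0.6037, 0.1015, 0.0091]
orientation: [-2.591, -1.777, 0.0]
wrist_force: [0.3, 0.3, 0.7]
grip_width: 0.419
finger_force: 25.0
```

Run:
```python
from h import *
np.set_printoptions(precision=4,suppress=True)
s=r.get_state();Rt=R.from_rotvec(s['orientation']);x=Rt.as_matrix()[:,0];print(np.degrees(np.arctan2(x[1],x[0])),s['joint_positions'])
im=look("wrist",[("knob",0)],"w9"); knob(im,(.604,.1015),.03)
Rn=R.from_euler('z',-33.5,degrees=True)*Rt
print(toolmove([.5064+.065,.3055+.0,.15]))
```

```text
68.87234870696244 [ 0.0906  0.7313  1.6123 -0.      0.7981  0.4593]
t 15.275 tcp [0.6037 0.1015 0.0091] [-2.591  -1.7765  0.0001] w 38.99087086397595 24.999984204769135 [0.3222 0.3377 0.7129]
knob 0.93 [260.  229.7] [0.6047 0.1038 0.    ]
white [78 19  3  4  8] ctr [0.6231 0.1113] dir 103.09519046932802 ends [0.6233 0.1104] [0.6229 0.1123]
white [ 53  26  25  21 152] ctr [0.6139 0.1061] dir -158.35785064413116 ends [0.6206 0.1088] [0.6069 0.1033]
dark [ 210  204  100   66 4479] [258.4376 241.0563] [0.6057 0.1086 0.03  ]
[ 0.3573 -0.2074 -0.2818]
```

Run:
```python
from h import *
np.set_printoptions(precision=4,suppress=True)
def T(p,o):
    M=np.eye(4);M[:3,:3]=R.from_rotvec(o).as_matrix();M[:3,3]=p;return M
s=r.get_state();c=vision.calibration("wrist");X=np.linalg.inv(T(s["eef_pos"],s["orientation"]))@np.array(c["extrinsics"])
K=np.array(c["intrinsics"]);D=np.array(c["distortion"])
def pz(M,px,z):
    u=cv2.undistortPoints(np.array(px,float).reshape(-1,1,2),K,D)[:,0];d=np.c_[u,np.ones(len(u))]@M[:3,:3].T;o=M[:3,3]
    return (o+d*((z-o[2])/d[:,2])[:,None])[:,:2]
for f,p,o,ctr in [("w3",[.5706,.2829,.169],[-.5827,-3.0861,.0014],(257.5,118)),("w7",[.5708,.28,.1713],[-.5825,-3.0864,.0006],(260,118))]:
    M=T(p,o)@X;im=cv2.imread(f"pics/{f}.png");g=im.min(2).astype(int)
    x0,y0=int(ctr[0]-8),int(ctr[1]-8)
    print(f);print(g[y0:y0+24,x0:x0+18])
    yy,xx=np.mgrid[:384,:512]
    w=np.clip(g-110,0,None)*((abs(xx-ctr[0]-1.5)<5)&(yy>ctr[1]+6)&(yy<ctr[1]+14))
    ys,xs=np.nonzero(w);P=pz(M,np.c_[xs,ys],.054);W=w[ys,xs];mu=np.average(P,axis=0,weights=W)
    ww,v=np.linalg.eigh(np.cov(P.T,aweights=W));print("line centroid",mu,"dir",np.degrees(np.arctan2(v[1,1],v[0,1])),ww**.5)
    # disc centre
    k=im.max(2)<90;k[(abs(xx-ctr[0])>16)|(abs(yy-ctr[1])>16)]=0
    ys,xs=np.nonzero(k);print("disc",xs.min(),xs.max(),ys.min(),ys.max())
    dc=pz(M,[((xs.min()+xs.max())/2,(ys.min()+ys.max())/2)],.054)[0];print(dc,"yaw from centre",np.degrees(np.arctan2(*(mu-dc)[::-1])))
```

```text
w3
[[ 65  67  65  66  66  68  68  68  65  61  60  60  61  61  67  67  74  91]
 [ 61  67  67  69  68  70  79  84  86  78  63  54  55  60  60  61  62  70]
 [ 68  69  66  71  88 101 116 129 132 122 100  76  60  48  48  56  65  64]
 [ 65  62  73  94 120 146 162 177 182 175 156 126  94  57  43  53  61  63]
 [ 65  74  93 129 161 185 201 206 211 209 198 181 143  91  54  45  58  62]
 [ 66  80 125 166 196 213 217 220 221 221 223 219 185 127  66  42  57  63]
 [ 72 103 159 201 219 221 223 224 225 226 227 229 207 154  87  48  54  58]
 [ 72 123 180 216 225 225 227 228 227 228 229 229 223 171 104  58  49  59]
 [ 74 120 176 209 221 224 226 226 225 227 228 230 222 179 114  65  50  57]
 [ 72 105 157 198 215 221 222 221 223 224 225 223 210 167 111  71  61  63]
 [ 69  89 138 180 203 211 209 205 203 200 199 191 171 135  93  67  64  63]
 [ 67  82 124 161 183 184 176 168 157 150 138 125 112  91  74  65  64  65]
 [ 67  75 102 132 141 137 125 112 101  91  81  72  70  65  65  63  64  64]
 [ 67  66  79  89  92  86  78  67  69  70  70  68  63  63  65  63  67  65]
 [ 66  62  64  67  70  65  64  69  89 111 110  
[... 2089 characters left out ...]
243 197 110  59  56  55  53  66]
 [ 86  74  64  61  62  59  57  81 159 236 245 207 121  68  49  58  65  77]
 [126 107  80  66  66  61  61  69 144 231 244 212 135  77  69  72  80  95]
 [162 142 118  97  79  74  68  76 124 201 235 208 137  90  81  90  97 103]
 [175 170 151 134 117 107 107 103 113 160 197 180 128  95  94 103 105 101]
 [171 174 171 167 156 150 146 144 133 128 138 126 109 104 100 104 104 102]
 [144 156 168 174 170 171 173 171 157 129 106  97 102 101 100 104 102  99]
 [116 127 144 155 157 169 172 177 164 137 108  99 101 105 100 101  96  83]]
line centroid [0.5144 0.3037] dir 148.31679485663162 [0.0012 0.0017]
disc 248 272 105 129
[0.5052 0.3057] yaw from centre -12.363808135461326
```

{"method": "apply_moves", "body": {
  "commands": [
    [[0,0,-0.12],[0,0,0],36],
    [[0,0,-0.242],[0,0,0],36],
    [[0.31,-0.328,-0.242],[0,0,0.189],36],
    [[0.31,-0.328,-0.242],[0,0,0.189],36],
    [[0.31,-0.328,-0.242],[0,0,0.189],36],
    [[0.31,-0.328,-0.242],[0,0,0.189],36],
    [[0.31,-0.328,-0.242],[0,0,0.189],36],
    [[0.31,-0.328,-0.242],[0,0,0.189],36]
  ]
}}

```text
t: 16.38
eef_pos: [0.5069, 0.3048, 0.13]
orientation: [2.997, 0.942, 0.0]
wrist_force: [-0.3, 0.5, -0.6]
grip_width: 0.424
finger_force: 25.0
```

Run:
```python
from h import *
np.set_printoptions(precision=4,suppress=True)
vision.read_camera("wrist")
im=look("wrist",[],"w10"); s=r.get_state();Rt=R.from_rotvec(s['orientation']);x=Rt.as_matrix()[:,0];print(s['eef_pos'],np.degrees(np.arctan2(x[1],x[0])))
knob(im,s['eef_pos'],s['eef_pos'][2]+.021)
print(Rt.inv().apply(np.array([.5066,.3051,.104])-s['eef_pos'])/.5)
```

```text
t 16.425 tcp [0.5071 0.3044 0.1301] [2.9973 0.9404 0.0001] w 39.56662195727382 24.99975621700287 [ 0.7022 -0.6372 -0.846 ]
[0.5072 0.3042 0.13  ] 34.80260182267295
white [ 54  26  23  21 118] ctr [0.5177 0.3027] dir 167.6643969316644 ends [0.5246 0.3012] [0.5105 0.3042]
dark [ 210  204  100   74 5173] [258.5598 244.4788] [0.511  0.3081 0.151 ]
[-0.     -0.0021  0.0521]
```

{"method": "apply_moves", "body": {
  "commands": [
    [[0,-0.001,0.03],[0,0,0],36],
    [[0,-0.001,0.05],[0,0,0],36],
    [[0,-0.001,0.055],[0,0,0],36],
    [[0,-0.001,0.06],[0,0,0],36],
    [[0,-0.001,0.06],[0,0,0],36]
  ]
}}

```text
t: 17.1
eef_pos: [0.5065, 0.3057, 0.1001]
orientation: [-2.997, -0.941, -0.0]
wrist_force: [0.3, 0.3, -0.5]
grip_width: 0.423
finger_force: 25.0
```

{"method": "apply_moves", "body": {
  "commands": [
    [[0,0,0.008],[0,0,0],36],
    [[0,0,0.014],[0,0,0],36],
    [[0,0,0.02],[0,0,0],36],
    [[0,0,0.024],[0,0,0],36],
    [[0,0,0.024],[0,0,0],36]
  ]
}}

```text
t: 17.73
eef_pos: [0.5063, 0.3056, 0.0879]
orientation: [2.997, 0.941, -0.0]
wrist_force: [-0.4, -0.3, -0.5]
grip_width: 0.425
finger_force: 25.0
```

{"method": "apply_moves", "body": {
  "commands": [
    [[0,0,0.004],[0,0,0],36],
    [[0,0,0.008],[0,0,0],36],
    [[0,0,0.009],[0,0,0],36],
    [[0,0,0.009],[0,0,0],36]
  ],
  "grip_force": 35
}}

```text
t: 18.23
eef_pos: [0.5067, 0.3058, 0.0841]
orientation: [-2.997, -0.941, -0.001]
wrist_force: [-1.5, -0.1, 6.8]
grip_width: 0.419
finger_force: 35.0
```

{"method": "apply_moves", "body": {
  "commands": [
    [[0,0,0.002],[0,0,0],36],
    [[0,0,0.004],[0,0,0],36],
    [[0,0,0.004],[0,0,0],36],
    [[0,0,0.004],[0,0,0],36]
  ]
}}

```text
t: 18.73
eef_pos: [0.5069, 0.3059, 0.0827]
orientation: [-2.997, -0.941, -0.002]
wrist_force: [-1.8, -0.7, 11.5]
grip_width: 0.42
finger_force: 35.0
```

{"method": "apply_moves", "body": {
  "commands": [
    [[0,0,0.001],[0,0,0],36],
    [[0,0,0.001],[0,0,0],36],
    [[0,0,0.001],[0,0,0],36]
  ]
}}

```text
t: 19.1
eef_pos: [0.507, 0.3059, 0.0826]
orientation: [-2.997, -0.941, -0.003]
wrist_force: [-3.6, -1.3, 15.1]
grip_width: 0.423
finger_force: 35.0
```

Run:
```python
from h import *
np.set_printoptions(precision=4,suppress=True)
im=look("wrist",[]);s=r.get_state();knob(im,s['eef_pos'],s['eef_pos'][2]+.021)
im=vision.read_camera("side");cv2.imwrite("pics/f.png",cv2.resize(im[110:230,160:280],(600,600),interpolation=cv2.INTER_CUBIC))
```

```text
t 19.1 tcp [0.507  0.3059 0.0826] [-2.9972 -0.9407 -0.0027] w 39.31954632844588 35.003535747528076 [-3.6172 -1.3074 15.1207]
white [ 54  26  23  21 114] ctr [0.5175 0.3043] dir 167.78919779733073 ends [0.5243 0.3029] [0.5106 0.3058]
dark [ 210  204  100   74 5222] [258.7043 245.1076] [0.5105 0.3096 0.1036]
```

View pics/f.png

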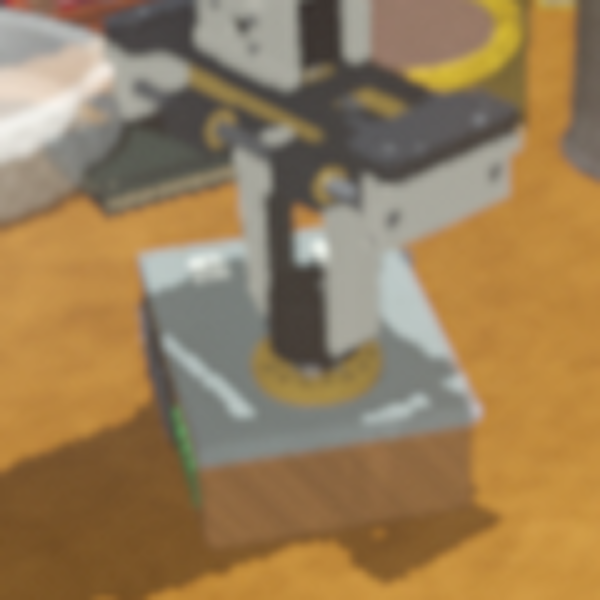

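The picture shows the knob, held upright between the fingers, on the shaft above the flat-seated ring at about (315,370). The force is 15 N, past the spring's 9 N at its stop, so I'm handing in.

```bash
python3 -c "
from h import *
print(order.hand_in())"
```

```text
the job is handed in; nothing more can be done
None
```

I handed the job in at about 19 s: the dial ring is seated flat in the recess and released, and the knob is on the shaft, pressed to its stop and still gripped. The hand-in gave no verdict.

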